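# Make up the picture-hanging kit and the price-card kit

## Robot

A 6-joint arm with a two-finger parallel gripper is mounted at the origin on a cart in front of the work surface, level with it; the furniture and walls round the work are solid. World frame = base frame: x ahead of the robot, y to its left, z up, the work surface at z = 0. Lengths are in m, angles in rad, forces in N, time in s.
With the tool pointing down it reaches from about 0.3 to 0.875 m from the base axis. Payload 6.4 kg.
Tool frame: the origin (TCP) lies at the very end of the fingers, on their centre line; the grasp point (between the pads) lies 19 mm behind it; z points along the fingers, y is the line along which they close (so a half turn about z gives the same grasp; the last joint's range is limited). The gripper opens to 88 mm and grips with 3 to 60 N. Pads are 18 mm wide; open, the fingers measure 123 mm over their backs; the gripper's body (75 mm by 187 mm) begins 45 mm behind the grasp point.
Start: joints at [0.896, 0.181, 1.607, -0, 1.354, -0.206], TCP at [0.26, 0.513, 0.239] pointing down, gripper open.
Joint ranges: [-2.99, 2.99], [-0.89, 2.07], [0.3, 2.58], [-1.14, 4.28], [0, 2.63], [-3.12, 3.12]. Speed limits (rad/s): [2.57, 2.57, 3.01, 3.14, 3.14, 3.14].

## Interface

Orientations are given as a rotation vector (axis times angle).
In Python, from plant import ctrl gives the robot as it stands. The module is installed in compiled form; this text tells all that it offers.
- The arm moves only by the tool drive_tool, never from a script. Its argument "increments" is a list of rows, each a list of 6 numbers: the shift along the tool's x, y, z in m, then the turn, a rotation vector about the tool's x, y, z in rad. In form: [[tx, ty, tz, ax, ay, az], ...]. A call has 1 to 20 rows; each row is the pose to reach, as a shift and turn from the pose commanded when the call began, along the tool's axes at that moment; what a row does not reach only later rows make up. A row lasts 1/8 s, in which the tool goes at most 62.5 mm and 10.7 degrees, less where a joint would pass 70% of its speed; a pose out of reach is approached as far as the arm can. A call with a gripper value outside its range is refused whole. "fingers" is the finger opening in m, from 0 to 0.0881, set as the call begins (left out, the last holds). The fingers move at their own pace and stop on an object; "force" is the grip in N (left out, the last holds). Time passes only in rows, so rows that repeat a pose let the fingers close. It gives the time, the measured TCP pose, the force, the opening and the grip force at its end, in the units of the state.
- ctrl.sense(): the state, without advancing time (a new reading comes with each control period).
- ctrl.snapshot(name): name is "scene" or "top"; returns the picture (400x640x3 uint8, red, green, blue); there is no depth.
- ctrl.get_calibration(name): a dict with "K" (3x3 intrinsics, pixels), "world_to_cam" (4x4, takes a point from world to camera coordinates). Camera axes: x right, y down, z forward; pixel columns grow to the right and rows downward; lengths in m; the calibration is good to about 2 mm. A picture is of the moment at which its call begins. get_calibration takes no time and is no camera call.
- ctrl.job_done(): hands the job in; it is judged then, once.
The state is a dict: "time": time; "q": joint angles; "joint_velocities": joint speeds; "joint_efforts": joint torques, N m; "tcp_pos": TCP position; "ee_rot": TCP orientation; "wrist_force": force on the tool from outside, world axes, zero at the start; "ft_torque": the same for the moment, N m; "grip_width": opening from 0.0 (shut) to 1.0 (fully open); "grasp_force": force on a finger pad.
Only numpy, scipy, OpenCV 4.12 (cv2) and the standard library are available. Lean on these libraries where they do the work, as an engineer would, in place of code of your own. Each camera call takes 0.05 s, during which the arm holds its last target. There are 200 camera calls.

## Task

Make up the two showroom kits: the sliding hook and the tape measure go into the kit tray with two cut-outs, and the sliding card holder, the rubber stamp and the glue stick (red cap) go into the tray with three, each standing upright on the bottom of the cut-out made for it. The two sliding fittings are held in the T-track and lift off only once slid out at its open end nearest you, so the front one has to come off first. Leave the glue pen (blue cap) standing where it is.

Things in the scene. Friction and masses are not known exactly. Their poses are not given: they have to be found in the camera images.
- t_track: Fixed aluminium T-track on a wood strip, 220 (x, along the slot) x 60 x 28 mm. Origin: centre of underside. Open end at x = -110 mm, towards the robot; black cap at +x. Slot 13 mm wide, cavity 29 x 8 mm, floor z = 16 mm, lips above to z = 28. Two fittings inside with 2.5 mm play sideways and 3 in height, slide freely, either one first. Clear when the origin is past x = -125 mm.
- rail_hook: Loose sliding hook, captive in the track, 70 g. Origin: centre of underside of its T-foot, z up, x along the track. Foot 30 x 24 x 5 mm, neck 8 mm wide, carriage 30 x 26 mm at z = 14 to 23 mm, on it an upright round black knob, 22 mm across, z = 24 to 58 mm, centred: grip it with the fingers across the track. Steel J-hook on the -x side (open-end side) to x = -37 mm, z = 16 to 42 mm.
- card_holder: Loose sliding card holder, captive in the track, 70 g. Foot, neck, carriage, round knob (22 mm across, z = 24 to 58 mm: grip it with the fingers across the track) and origin as on the sliding hook; instead of the hook a card clip on the -x side (open-end side): two upright steel plates 44 mm wide along y, x = -23 to -33 mm, z = 18 to 48 mm.
- tape_measure: Yellow pocket tape measure with black disc, standing, 34 (x) x 76 (y) x 60 mm high, 190 g. Origin: centre of the footprint, on the underside; z up. The case is 32 mm thick along x and spans y = -24 to +38 mm; the tape's end tab is on the -y side (to y = -38 mm). Grip the case across x, 7 mm to the +y side of the origin.
- rubber_stamp: Wooden rubber stamp, 24 (x) x 60 (y) mm block 14 mm high with a turned handle above the centre, 69 mm high in all, 60 g. Origin: centre of the underside; z up. The handle's knob is 24 mm across from z = 34 to 69 mm; below it the neck is 18 mm.
- glue_stick: White glue stick with red cap, standing, 25 mm diameter, 88 mm high, 40 g. Origin: centre of the underside; z up.
- glue_pen: White glue pen with blue cap, standing, 20 mm diameter, 118 mm high, 50 g. Not wanted; leave it. Origin: centre of the underside.
- hanging_tray: Fixed grey kit tray with black foam, 106 (x) x 196 (y) x 24 mm, left or right. Origin: centre of underside, z up. Foam top z = 21 mm; white cut-out floors z = 7 mm; 7 to 8 mm room all round. Two cut-outs, centres at x = 0: hook 38 (x) x 46 (y) at y = -58 mm (hook's x along tray y); tape measure 48 (x) x 90 (y) at y = +32 mm (its y along tray y); either way round.
- card_tray: Fixed grey kit tray with black foam, 106 (x) x 196 (y) x 24 mm, left or right. Origin: centre of underside, z up. Foam top z = 21 mm; white cut-out floors z = 7 mm; 7 to 8 mm room all round. Three cut-outs at x = 0: card holder 38 (x) x 46 (y) at y = -58 mm (its x along tray y); stamp 76 (x) x 40 (y) at y = +3 mm (its y along tray x); either way round; glue stick, round 42 mm, at y = +61 mm.
Mind the look-alikes: they are no part of the job. Several things have the shape of the tape_measure; the one meant has the colours described above.

How it is judged:
At the end, for the whole second after the job is handed in: Each of the five things within 12 mm (x and y) of the centre of its own cut-out in its own tray, resting on the bottom of it (origin under 11 mm above the tray's underside), upright within 0.12 rad and at rest; the glue pen upright and within 20 mm of where it stood (x of rail_hook in the frame of hanging_tray between -0.012 and 0.012 m and y of rail_hook in the frame of hanging_tray between -0.07 and -0.046 m and z of each of rail_hook, tape_measure in the frame of hanging_tray below 0.011 m and angle between each of rail_hook, tape_measure, card_holder, rubber_stamp, glue_stick, glue_pen's own z axis and vertical below 0.12 rad and linear speed of each of rail_hook, tape_measure, card_holder, rubber_stamp, glue_stick below 0.02 m/s and x of tape_measure in the frame of hanging_tray between -0.012 and 0.012 m and y of tape_measure in the frame of hanging_tray between 0.02 and 0.044 m and x of card_holder in the frame of card_tray between -0.012 and 0.012 m and y of card_holder in the frame of card_tray between -0.07 and -0.046 m and z of each of card_holder, rubber_stamp, glue_stick in the frame of card_tray below 0.011 m and x of rubber_stamp in the frame of card_tray between -0.012 and 0.012 m and y of rubber_stamp in the frame of card_tray between -0.009 and 0.015 m and x of glue_stick in the frame of card_tray between -0.012 and 0.012 m and y of glue_stick in the frame of card_tray between 0.049 and 0.073 m and distance of glue_pen from where it was at the start of the episode below 0.02 m); the robot touches nothing.
It also fails if it takes over 128 s, if anything falls off the work surface, if the arm or the gripper's body presses on something with over 40 N, if the wrist force passes 120 N, or if a joint passes its speed limit or range.

## Working session

There is one attempt and no reset: what is moved stays moved. The work goes in short steps, Python scripts to look and compute and a tool call to move; the robot and the scene stay as the last step left them, time stands still between calls to the robot, and variables do not carry over. Pictures are saved under pics/ and viewed, at most 14 in all, crops included, and the job is handed in when it is done.

Besides the shell and the picture viewer there is one more tool, called after "Call:" as name(argument=value, ...) on one line, values as JSON. drive_tool: Moves the arm, as the interface text tells. Its arguments: {"type":"object","properties":{"increments":{"type":"array","items":{"type":"array","items":{"type":"number"}}},"fingers":{"type":"number"},"force":{"type":"number"}},"required":["increments"]}

```bash
mkdir -p pics
python3 - <<'E'
from plant import ctrl
import cv2,numpy as np
np.set_printoptions(precision=4,suppress=True)
for n in("scene","top"):
    im=ctrl.snapshot(n); cv2.imwrite(f"pics/{n}0.png",im[:,:,::-1]); c=ctrl.get_calibration(n); print(n,c["K"],c["world_to_cam"])
s=ctrl.sense();print(s)
E
```

```text
scene [[395.3236   0.     325.9179]
 [  0.     395.3236 200.2649]
 [  0.       0.       1.    ]] [[ 0.8807 -0.4737  0.0059 -0.4588]
 [-0.3179 -0.6003 -0.7339  0.1796]
 [ 0.3511  0.6444 -0.6793  0.8594]
 [ 0.      0.      0.      1.    ]]
top [[503.6381   0.     315.3901]
 [  0.     503.6381 190.4398]
 [  0.       0.       1.    ]] [[ 0.0166 -0.9999 -0.0035 -0.035 ]
 [-0.9784 -0.0155 -0.206   0.5227]
 [ 0.2059  0.0069 -0.9786  1.3047]
 [ 0.      0.      0.      1.    ]]
{'time': 0.1, 'q': array([ 0.8957,  0.1814,  1.6079, -0.    ,  1.3538, -0.2063]), 'joint_velocities': array([ 0.0011, -0.003 , -0.0022,  0.0014, -0.0007, -0.0006]), 'joint_efforts': array([  0.0004, -43.4828, -34.2695,   0.0704,   0.0341,  -0.0001]), 'tcp_pos': array([0.2595, 0.5126, 0.2379]), 'ee_rot': array([-0.7295, -3.0551,  0.0022]), 'wrist_force': array([-0.1635,  0.09  , -0.569 ]), 'ft_torque': array([-0.0567,  0.0343, -0.0483]), 'grasp_force': 0.0, 'grip_width': 1.0021019315632371}
```

View pics/scene0.png

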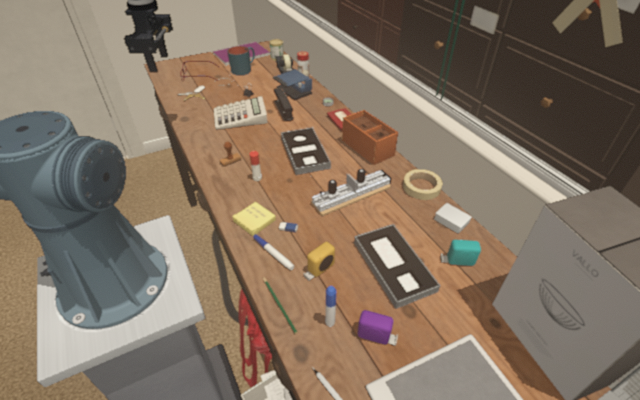

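View pics/top0.png

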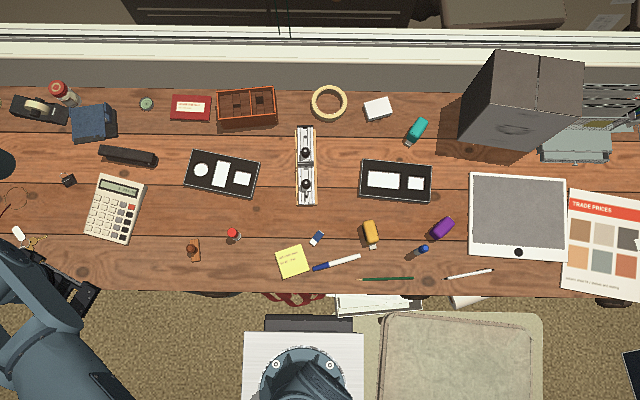

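The scene view shows the track at (350,190), two trays at (305,150) and (395,265), the yellow tape at (320,260), and the pen at (330,305). In the top view the three-hole tray is at (222,174) and the two-hole tray at (396,181). The track is at (306,166), with its fittings at (306,153) and (306,185).

Candidates, by top-view pixel:
- **Tape measure:** yellow (371,234), purple (443,228) and teal (416,130). I choose yellow.
- **Glue stick:** red cap (233,234), blue-capped pen (423,250) and a red-topped jar (60,88). I choose (233,234).
- **Stamp:** (193,250).

One close crop to check these.

Run:
```python
import cv2,numpy as np
t=cv2.imread("pics/top0.png");s=cv2.imread("pics/scene0.png")
a=cv2.resize(t[115:275,180:450],None,fx=2.96,fy=2.96,interpolation=cv2.INTER_CUBIC)[:,:800]
cv2.imwrite("pics/c1.png",a)
b=cv2.resize(s[165:225,300:400],None,fx=5,fy=5,interpolation=cv2.INTER_CUBIC)
cv2.imwrite("pics/c2.png",b)
```

```text
(no output)
```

View pics/c1.png

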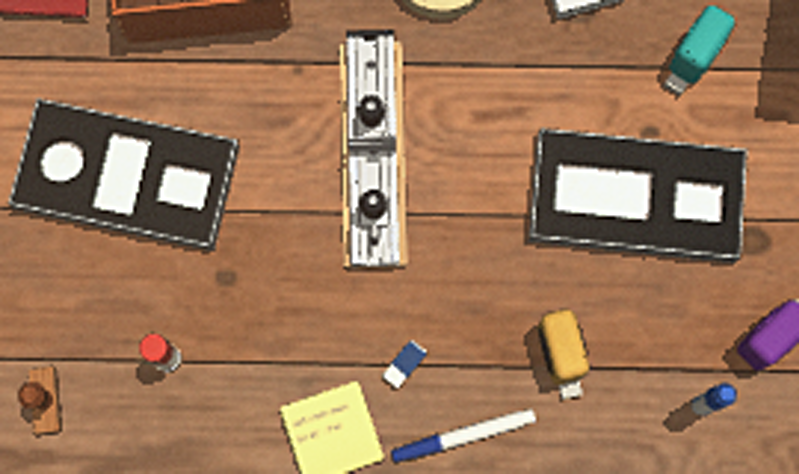

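View pics/c2.png

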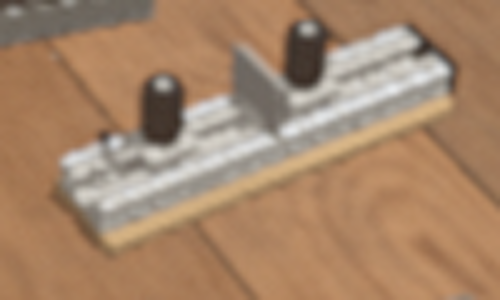

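The crop confirms the hook is in front at crop (372,205) and the card holder with its plates is behind at (370,110). It also confirms the yellow tape at (566,345) with its tab facing the robot, the red-capped stick at (155,348), and the stamp at (35,398). Next I measure them.

```bash
cat > h.py <<'E'
import cv2,numpy as np
from plant import ctrl
from scipy.spatial.transform import Rotation as R
np.set_printoptions(precision=4,suppress=True)
def ray(n,uv):
    c=ctrl.get_calibration(n);T=c["world_to_cam"];uv=np.atleast_2d(uv).astype(float)
    d=np.c_[uv,np.ones(len(uv))]@np.linalg.inv(c["K"]).T@T[:3,:3]
    return -T[:3,:3].T@T[:3,3],d
def onz(n,uv,z):
    o,d=ray(n,uv);return (o+d*((z-o[2])/d[:,2])[:,None])[:,:2]
def tri(a,b):
    o1,d1=ray("top",a);o2,d2=ray("scene",b);A=np.c_[d1[0],-d2[0]]
    s=np.linalg.lstsq(A,o2-o1,rcond=None)[0];p,q=o1+s[0]*d1[0],o2+s[1]*d2[0];return (p+q)/2,np.linalg.norm(p-q)
F=4
def blobs(im,f,box,amin=6):
    x0,y0,x1,y1=box;c=cv2.resize(im[y0:y1,x0:x1],None,fx=F,fy=F,interpolation=cv2.INTER_CUBIC)
    m=f(c.astype(int),cv2.cvtColor(c,cv2.COLOR_BGR2HSV).astype(int)).astype(np.uint8)
    cs,_=cv2.findContours(m,cv2.RETR_EXTERNAL,cv2.CHAIN_APPROX_NONE)
    return [((k[:,0]+.5)/F-.5+[x0,y0]) for k in sorted(cs,key=cv2.contourArea,reverse=True) if cv2.contourArea(k)>amin*F*F]
def rect(p):
    (c,s,a)=cv2.minAreaRect((p*1000).astype(np.float32));b=np.array(cv2.boxPoints((c,s,a)));e=b[1]-b[0] if np.linalg.norm(b[1]-b[0])>np.linalg.norm(b[2]-b[1]) else b[2]-b[1]
    return np.array(c),np.sort(s),np.degrees(np.arctan2(e[1],e[0]))%180
E
cat > m.py <<'E'
from h import *
t=cv2.imread("pics/top0.png");s=cv2.imread("pics/scene0.png")
white=lambda c,h:(c.min(2)>150)
for nm,box in(("card",(188,148,258,200)),("hang",(362,158,434,203))):
    for k in blobs(t,white,box,60): print(nm,"cut",*rect(onz("top",k,.014)))
    k=blobs(t,lambda c,h:c.max(2)<75,box,100)[0];print(nm,"foam",*rect(onz("top",k,.021)))
k=blobs(t,lambda c,h:(h[...,1]<45)&(h[...,2]>95),(290,122,322,210),50)
for q in k:print("track silver",*rect(onz("top",q,.028)))
H=lambda lo,hi,S,V:lambda c,h:(h[...,0]>=lo)&(h[...,0]<=hi)&(h[...,1]>S)&(h[...,2]>V)
def show(nm,f,bt,bs,z,am=6):
    for k in blobs(t,f,bt,am)[:2]:
        p=onz("top",k,z);print(nm,"top px",k.min(0),k.max(0),"rect",*rect(p),"xrange",p.min(0),p.max(0))
    for k in blobs(s,f,bs,am)[:2]:print(nm,"scene px",k.min(0),k.max(0),k.mean(0))
show("tape",H(15,30,130,100),(355,210,385,250),(300,238,340,285),.06,20)
red=lambda c,h:((h[...,0]<6)|(h[...,0]>174))&(h[...,1]>150)&(h[...,2]>130)
show("stick",red,(222,222,245,246),(245,145,268,185),.088)
show("pen",H(100,125,130,60),(405,238,435,262),(318,280,342,305),.118)
show("knob",lambda c,h:c.max(2)<70,(297,140,314,162),(352,166,368,186),.074)
show("knobF",lambda c,h:c.max(2)<70,(297,170,314,195),(325,176,340,197),.074)
E
python3 m.py
python3 - <<'E'
import cv2,numpy as np
t=cv2.imread("pics/top0.png")
a=cv2.resize(t[232:268,180:206],None,fx=14,fy=14,interpolation=cv2.INTER_CUBIC)
b=cv2.resize(t[120:210,290:325],None,fx=5.6,fy=5.6,interpolation=cv2.INTER_CUBIC)
H=a.shape[0];b=b[:H];print(a.shape,b.shape)
cv2.imwrite("pics/c3.png",np.hstack([a,cv2.copyMakeBorder(b,0,H-b.shape[0],0,0,0)]))
E
```

```text
card cut [575.89   239.9779] [38.7919 73.3351] 169.04642
card cut [564.3878 180.4275] [35.6509 44.2112] 79.128395
card cut [587.7434 297.264 ] [36.1872 38.8695] 90.89992
card foam [577.1917 237.9138] [100.5476 191.2006] 78.87279
hang cut [ 565.9966 -214.9097] [44.9032 88.1175] 85.18594
hang cut [ 557.7776 -304.8209] [35.0536 43.7564] 85.43937
hang foam [ 564.4287 -248.2538] [100.6641 191.6868] 84.81557
track silver [544.5715   0.3675] [ 44.9071 110.6476] 2.716571
track silver [661.0517   5.0549] [ 45.4366 104.1878] 2.4191494
tape top px [361.875 218.875] [378.625 242.625] rect [ 415.3937 -174.3304] [33.6253 62.594 ] 16.740196 xrange [ 0.384  -0.1952] [ 0.4472 -0.1512]
tape scene px [306.125 241.125] [334.875 276.375] [320.759 258.614]
stick top px [226.625 227.625] [236.125 236.625] rect [402.5016 188.7471] [23.3357 23.444 ] 136.9766 xrange [0.3908 0.1765] [0.4142 0.2012]
stick scene px [249.625 151.125] [257.875 163.625] [253.99   157.3513]
pen top px [417.875 244.625] [427.875 252.625] rect [ 365.4499 -299.2864] [17.123  25.6134] 111.6481 xrange [ 0.3549 -0.3114] [ 0.3751 -0.2862]
knob top px [300.125 147.125] [309.375 157.375] rect [624.34     3.5663] [23.1265 27.9758] 30.534035 xrange [ 0.6096 -0.0086] [0.6384 0.0165]
knob scene px [357.375 171.125] [364.125 181.375] [360.5946 176.0185]
knobF top px [301.125 178.875] [309.875 188.375] rect [537.1979   0.0616] [23.3494 25.9738] 1.0779653 xrange [ 0.5242 -0.0117] [0.5502 0.0118]
knobF scene px [328.875 182.375] [335.125 192.625] [331.8487 187.3728]
(504, 364, 3) (504, 196, 3)
```

View pics/c3.png

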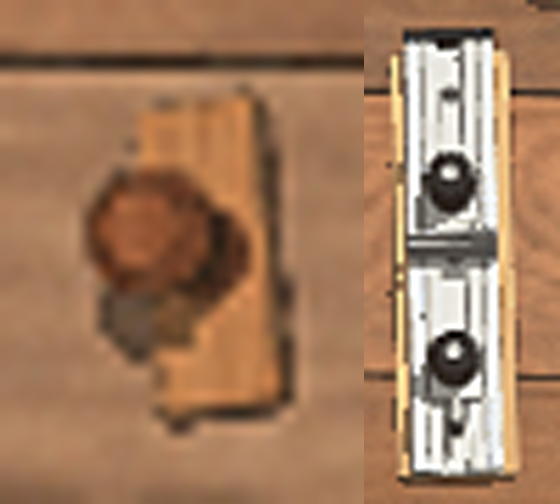

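c3 shows the stamp block with its knob centre at about (190.7,248.4) and top-face corners at crop (140,105), (248,95), (275,403) and (163,412). The track is turned about 2.4°. The cut-out spacings of 60.7, 58.5 and 90.3 mm match the specified 61, 58 and 90. The knobs are at (0.539, 0.000) and (0.627, 0.0035), on the slot line. First move is to above the hook.

Call:
drive_tool(increments=[[-0.481, -0.331, 0.098, 0, 0, -0.51], [-0.481, -0.331, 0.098, 0, 0, -0.51], [-0.481, -0.331, 0.098, 0, 0, -0.51], [-0.481, -0.331, 0.098, 0, 0, -0.51], [-0.481, -0.331, 0.098, 0, 0, -0.51], [-0.481, -0.331, 0.098, 0, 0, -0.51], [-0.481, -0.331, 0.098, 0, 0, -0.51], [-0.481, -0.331, 0.098, 0, 0, -0.51], [-0.481, -0.331, 0.098, 0, 0, -0.51], [-0.481, -0.331, 0.098, 0, 0, -0.51], [-0.481, -0.331, 0.098, 0, 0, -0.51], [-0.481, -0.331, 0.098, 0, 0, -0.51], [-0.481, -0.331, 0.098, 0, 0, -0.51], [-0.481, -0.331, 0.098, 0, 0, -0.51]], fingers=0.06, force=20)

```text
time: 1.85
tcp_pos: [0.5391, 0.0015, 0.141]
ee_rot: [-0.067, 3.141, -0.0]
wrist_force: [0.1, 0.7, -0.1]
grip_width: 0.679
grasp_force: 0.0
```

```bash
cat > g.py <<'E'
# python3 g.py x y z yaw_of_tool_y_deg [x y z yaw ...]: increments from the present pose
import sys
from h import *
s=ctrl.sense();R0=R.from_rotvec(s["ee_rot"]);v=np.array(sys.argv[1:],float).reshape(-1,4)
yy=R0.apply([0,1,0]);print("t %.2f tcp %s yawy %.2f F %s grip %.1f mm %.1f N q %s"%(s["time"],s["tcp_pos"],np.degrees(np.arctan2(yy[1],yy[0])),s["wrist_force"],s["grip_width"]*88.1,s["grasp_force"],s["q"]))
for x,y,z,a in v:
    best=None
    for k in(0,180):
        b=np.radians(a+k);Y=np.array([np.cos(b),np.sin(b),0]);Z=np.array([0,0,-1.]);X=np.cross(Y,Z)
        r=(R0.inv()*R.from_matrix(np.c_[X,Y,Z])).as_rotvec()
        if best is None or np.linalg.norm(r)<np.linalg.norm(best):best=r
    print(np.r_[R0.inv().apply(np.array([x,y,z])-s["tcp_pos"]),best])
E
python3 g.py .539 0 .048 92.4
python3 - <<'E'
from h import *
t=cv2.imread("pics/top0.png")
c=np.array([[140,105],[248,95],[275,403],[163,412]])/14+[179.5,231.5]
p=onz("top",c,.014);print("stamp corners",p,p.mean(0),np.linalg.norm(p[0]-p[3]),np.linalg.norm(p[0]-p[1]),[np.degrees(np.arctan2(*(a-b)[::-1])) for a,b in((p[0],p[3]),(p[1],p[2]))])
print("stamp knob",onz("top",[[150/14+179.5,230/14+231.5]],.06))
k=blobs(t,lambda c,h:(h[...,0]>=15)&(h[...,0]<=30)&(h[...,1]>130)&(h[...,2]>100),(355,210,385,250),20)[0]
for r in range(222,240,2):
    b=k[abs(k[:,1]-r)<.6];print(r,b[:,0].min(),b[:,0].max(),end=" | ")
for r0,r1 in((223,236),):
    for fn,nm in((np.min,"L"),(np.max,"R")):
        e=np.array([[fn(k[abs(k[:,1]-r)<.3][:,0]),r] for r in np.arange(r0,r1,.5)]);q=onz("top",e,.06);f=np.polyfit(q[:,0],q[:,1],1);print(nm,"yaw",np.degrees(np.arctan(f[0])),"y at x=.415",np.polyval(f,.415))
def pr(P):
    c=ctrl.get_calibration("scene");h=c["world_to_cam"][:3]@np.r_[P,1];u=c["K"]@h;return u[:2]/u[2]
for nm,P in(("knobB",(.627,.0035,.06)),("knobF",(.539,0,.06)),("stick cap",(.402,.189,.075))):print(nm,pr(P))
E
```

```text
t 1.85 tcp [0.5391 0.0015 0.141 ] yawy 92.46 F [ 0.1352  0.7036 -0.0818] grip 59.8 mm 0.0 N q [-0.2176  0.2115  1.7827  0.0001  1.147  -1.8313]
[ 0.0002 -0.0015  0.093  -0.      0.0003  0.001 ]
stamp corners [[0.3909 0.3149]
 [0.3932 0.2939]
 [0.3337 0.2849]
 [0.3317 0.3064]] [0.3624 0.3   ] 0.05984402879648448 0.021053178654284493 [np.float64(8.152174575338544), np.float64(8.689710752333358)]
stamp knob [[0.3625 0.2996]]
222 362.375 374.375 | 224 361.875 374.875 | 226 363.125 375.625 | 228 363.625 375.625 | 230 364.375 376.375 | 232 364.875 377.375 | 234 365.375 377.625 | 236 365.875 378.125 | 238 366.375 378.625 | L yaw 16.536092908648115 y at x=.415 -0.15832978634178152
R yaw 14.7694415525637 y at x=.415 -0.19038258347814674
knobB [360.9016 175.2319]
knobF [332.3046 186.2069]
stick cap [254.4079 157.1882]
```

The projected knobs and cap agree with the scene view to about 1 px. The tape is turned about 15.5°, and the stamp is at (0.3625, 0.300) turned about 8.4°. Now grasp the hook.

Call:
drive_tool(increments=[[0, -0.0015, 0.05, 0, 0, 0], [0, -0.0015, 0.096, 0, 0, 0], [0, -0.0015, 0.096, 0, 0, 0], [0, -0.0015, 0.096, 0, 0, 0]])

```text
time: 2.35
tcp_pos: [0.5404, -0.0009, 0.0463]
ee_rot: [-0.066, 3.139, -0.001]
wrist_force: [0.1, 0.8, 0.2]
grip_width: 0.683
grasp_force: 0.0
```

Call:
drive_tool(increments=[[0, 0, 0, 0, 0, 0], [0, 0, 0, 0, 0, 0], [0, 0, 0, 0, 0, 0], [0, 0, 0, 0, 0, 0], [0, 0, -0.001, 0, 0, 0], [0, 0, -0.001, 0, 0, 0]], fingers=0.012, force=25)

```text
time: 3.1
tcp_pos: [0.5393, -0.0011, 0.0457]
ee_rot: [0.065, -3.141, -0.0]
wrist_force: [0.3, -0.8, -1.5]
grip_width: 0.238
grasp_force: 24.7
```

```bash
python3 g.py .449 -.0036 .0465 92.4
```

```text
t 3.10 tcp [ 0.5393 -0.0011  0.0457] yawy 92.36 F [ 0.2931 -0.8174 -1.5149] grip 21.0 mm 24.7 N q [-0.2223  0.3614  1.823  -0.      0.9574 -1.8342]
[ 0.0904  0.0012 -0.0008  0.     -0.0002 -0.0007]
```

Call:
drive_tool(increments=[[0.015, 0, -0.001, 0, 0, 0], [0.035, 0.0, -0.001, 0, 0, 0], [0.055, 0.0, -0.001, 0, 0, 0], [0.075, 0.0, -0.001, 0, 0, 0], [0.092, 0, -0.001, 0, 0, 0], [0.092, 0, -0.001, 0, 0, 0]])

```text
time: 3.85
tcp_pos: [0.4465, -0.0047, 0.0465]
ee_rot: [0.064, -3.14, -0.001]
wrist_force: [0.3, -0.5, -1.2]
grip_width: 0.244
grasp_force: 24.7
```

```bash
python3 g.py .449 -.004 .12 92.4 .5578 -.3048 .12 -5.2 .5578 -.3048 .038 -5.2
```

```text
t 3.85 tcp [ 0.4465 -0.0047  0.0465] yawy 92.34 F [ 0.3273 -0.45   -1.1944] grip 21.5 mm 24.7 N q [-0.2776  0.1847  2.0552  0.      0.9028 -1.8893]
[-0.0025  0.0007 -0.0735  0.0003 -0.0009 -0.0011]
[-0.0989 -0.3043 -0.0737  0.0009 -0.0005 -1.4392]
[-0.099  -0.3043  0.0083  0.0009 -0.0005 -1.4392]
```

Call:
drive_tool(increments=[[0, 0, -0.04, 0, 0, 0], [-0.003, 0, -0.074, 0, 0, 0.1], [-0.099, -0.3043, -0.074, 0, 0, 1.7024], [-0.099, -0.3043, -0.074, 0, 0, 1.7024], [-0.099, -0.3043, -0.074, 0, 0, 1.7024], [-0.099, -0.3043, -0.074, 0, 0, 1.7024], [-0.099, -0.3043, -0.074, 0, 0, 1.7024], [-0.099, -0.3043, -0.074, 0, 0, 1.7024], [-0.099, -0.3043, -0.074, 0, 0, 1.7024], [-0.099, -0.3043, -0.074, 0, 0, 1.7024], [-0.099, -0.3043, -0.074, 0, 0, 1.7024], [-0.099, -0.3043, -0.074, 0, 0, 1.7024], [-0.099, -0.3043, -0.074, 0, 0, 1.7024]])

```text
time: 5.48
tcp_pos: [0.5592, -0.305, 0.1206]
ee_rot: [2.317, 2.121, -0.0]
wrist_force: [-0.1, 0.4, -0.4]
grip_width: 0.245
grasp_force: 24.7
```

```bash
python3 g.py .5578 -.3048 .05 -5.2 .5578 -.3048 .037 -5.2;python3 - <<'E'
from h import *
im=ctrl.snapshot("scene")[:,:,::-1];cv2.imwrite("pics/s1.png",cv2.resize(im[180:310,310:470],None,fx=4,fy=4,interpolation=cv2.INTER_CUBIC))
E
```

```text
t 5.47 tcp [ 0.5592 -0.305   0.1206] yawy -5.06 F [-0.0793  0.3574 -0.3943] grip 21.6 mm 24.7 N q [-0.6853  0.436   1.5335 -0.      1.172  -0.597 ]
[ 0.0001 -0.0014  0.0706  0.      0.0001  0.0025]
[ 0.0001 -0.0015  0.0836  0.      0.0001  0.0025]
```

View pics/s1.png

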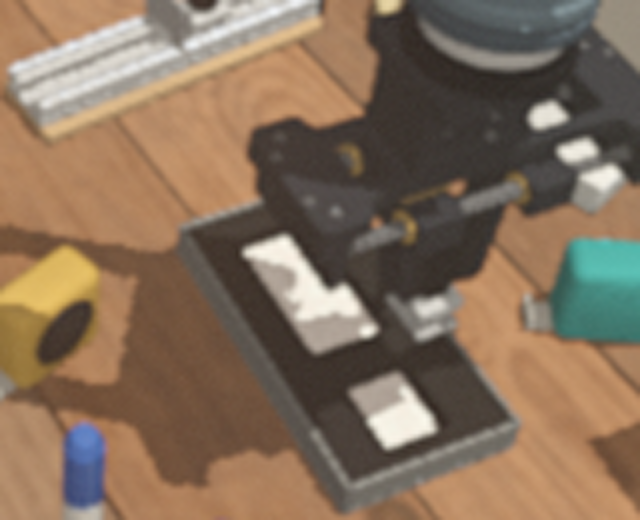

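The hook is held upright above the small cut-out, which is at crop (395,410). Lower, check, and release.

Call:
drive_tool(increments=[[0, -0.0015, 0.04, 0, 0, 0], [0, -0.0015, 0.065, 0, 0, 0], [0, -0.0015, 0.078, 0, 0, 0], [0, -0.0015, 0.084, 0, 0, 0], [0, -0.0015, 0.084, 0, 0, 0], [0, -0.0015, 0.084, 0, 0, 0]])

```text
time: 6.28
tcp_pos: [0.5581, -0.3053, 0.0379]
ee_rot: [2.318, 2.118, 0.0]
wrist_force: [0.0, -0.1, -0.8]
grip_width: 0.239
grasp_force: 24.7
```

Call:
drive_tool(increments=[[0, 0, 0, 0, 0, 0], [0, 0, 0, 0, 0, 0], [0, 0, 0, 0, 0, 0]], fingers=0.05)

```text
time: 6.65
tcp_pos: [0.5576, -0.3049, 0.037]
ee_rot: [2.319, 2.119, 0.0]
wrist_force: [-0.3, -0.1, -0.1]
grip_width: 0.556
grasp_force: 0.0
```

```bash
python3 g.py .5578 -.3048 .14 -5.2 .627 .0035 .16 92.4 .627 .0035 .0455 92.4
```

```text
t 6.65 tcp [ 0.5576 -0.3049  0.037 ] yawy -5.18 F [-0.3333 -0.1382 -0.0542] grip 49.0 mm 0.0 N q [-0.6868  0.5473  1.5666 -0.      1.0272 -0.5964]
[ 0.0001  0.0003 -0.103   0.0004  0.0003  0.0004]
[ 0.3133  0.0414 -0.1231  0.0005 -0.      1.4385]
[ 0.3134  0.0413 -0.0086  0.0005 -0.      1.4385]
```

Call:
drive_tool(increments=[[0, 0, -0.06, 0, 0, 0], [0, 0, -0.12, 0, 0, 0.05], [0.3133, 0.0414, -0.123, 0, 0, 1.4385], [0.3133, 0.0414, -0.123, 0, 0, 1.4385], [0.3133, 0.0414, -0.123, 0, 0, 1.4385], [0.3133, 0.0414, -0.123, 0, 0, 1.4385], [0.3133, 0.0414, -0.123, 0, 0, 1.4385], [0.3133, 0.0414, -0.123, 0, 0, 1.4385], [0.3133, 0.0414, -0.123, 0, 0, 1.4385], [0.3133, 0.0414, -0.123, 0, 0, 1.4385], [0.3133, 0.0414, -0.123, 0, 0, 1.4385], [0.3133, 0.0414, -0.123, 0, 0, 1.4385]], fingers=0.06)

```text
time: 8.15
tcp_pos: [0.6269, 0.0034, 0.1598]
ee_rot: [-3.141, -0.069, -0.0]
wrist_force: [-0.1, 0.2, -0.1]
grip_width: 0.68
grasp_force: 0.0
```

```bash
python3 g.py .627 .0035 .0455 92.4
```

```text
t 8.15 tcp [0.6269 0.0034 0.1598] yawy -87.48 F [-0.0566  0.2138 -0.1237] grip 59.9 mm 0.0 N q [-0.1836  0.3699  1.5377  0.      1.234   1.3432]
[ 0.0001 -0.0001  0.1143 -0.     -0.      0.0021]
```

Call:
drive_tool(increments=[[0, 0, 0.055, 0, 0, 0.002], [0, 0, 0.1, 0, 0, 0.002], [0, 0, 0.114, 0, 0, 0.002], [0, 0, 0.114, 0, 0, 0.002], [0, 0, 0.114, 0, 0, 0.002]])

```text
time: 8.78
tcp_pos: [0.6287, 0.0032, 0.0479]
ee_rot: [3.14, 0.063, 0.005]
wrist_force: [0.1, -0.6, 0.3]
grip_width: 0.684
grasp_force: 0.0
```

Call:
drive_tool(increments=[[0, 0, 0, 0, 0, 0], [0, 0, 0, 0, 0, 0], [0, 0, 0, 0, 0, 0], [0, 0, 0, 0, 0, 0], [0, 0, -0.001, 0, 0, 0], [0, 0, -0.001, 0, 0, 0]], fingers=0.012, force=25)

```text
time: 9.52
tcp_pos: [0.6269, 0.0036, 0.0466]
ee_rot: [-3.141, -0.063, 0.0]
wrist_force: [0.1, -0.5, -0.7]
grip_width: 0.241
grasp_force: 24.9
```

Call:
drive_tool(increments=[[-0.02, 0, -0.001, 0, 0, 0], [-0.04, 0, -0.001, 0, 0, 0], [-0.06, 0, -0.001, 0, 0, 0], [-0.08, 0, -0.001, 0, 0, 0]])

```text
time: 10.02
tcp_pos: [0.5463, 0.0003, 0.0477]
ee_rot: [3.141, 0.063, -0.0]
wrist_force: [0.4, -0.4, -1.1]
grip_width: 0.237
grasp_force: 24.9
```

```bash
python3 g.py .449 -.0042 .0465 92.4
```

```text
t 10.03 tcp [0.5463 0.0003 0.0477] yawy -87.72 F [ 0.3765 -0.4428 -1.1339] grip 20.9 mm 24.9 N q [-0.2167  0.3706  1.8045 -0.      0.9665  1.3142]
[-0.0974  0.0006  0.0012 -0.      0.0001 -0.002 ]
```

Sliding freely. Finish the slide, then lift, turn and carry.

Call:
drive_tool(increments=[[-0.02, 0, 0, 0, 0, 0], [-0.04, 0.0, 0, 0, 0, 0], [-0.06, 0.0, 0, 0, 0, 0], [-0.08, 0.0, 0, 0, 0, 0], [-0.1, 0, 0, 0, 0, 0], [-0.1, 0, 0, 0, 0, 0], [-0.1, 0, -0.04, 0, 0, 0], [-0.1, 0, -0.09, 0, 0, 0], [-0.1, 0, -0.09, 0, 0, 0]])

```text
time: 11.15
tcp_pos: [0.4512, -0.0046, 0.142]
ee_rot: [3.138, 0.063, 0.014]
wrist_force: [0.2, -0.5, -1.7]
grip_width: 0.24
grasp_force: 24.9
```

```bash
python3 g.py .5644 .1804 .13 -11.3 .5644 .1804 .039 -11.3
```

```text
t 11.15 tcp [ 0.4512 -0.0046  0.142 ] yawy -87.71 F [ 0.2313 -0.4643 -1.6985] grip 21.2 mm 24.9 N q [-0.2743  0.0106  2.0041  0.0001  1.1173  1.2564]
[ 0.1204 -0.1803  0.0125  0.0085 -0.0058 -1.3335]
[ 0.1196 -0.1806  0.1035  0.0085 -0.0058 -1.3335]
```

Call:
drive_tool(increments=[[0.12, -0.18, 0.012, 0, 0, -1.333], [0.12, -0.18, 0.012, 0, 0, -1.333], [0.12, -0.18, 0.012, 0, 0, -1.333], [0.12, -0.18, 0.012, 0, 0, -1.333], [0.12, -0.18, 0.012, 0, 0, -1.333], [0.12, -0.18, 0.012, 0, 0, -1.333], [0.12, -0.18, 0.012, 0, 0, -1.333], [0.12, -0.18, 0.012, 0, 0, -1.333], [0.12, -0.18, 0.012, 0, 0, -1.333], [0.12, -0.18, 0.012, 0, 0, -1.333], [0.12, -0.18, 0.012, 0, 0, -1.333]])

```text
time: 12.52
tcp_pos: [0.5599, 0.181, 0.1257]
ee_rot: [-2.431, -1.99, -0.0]
wrist_force: [-0.0, 0.3, -0.1]
grip_width: 0.241
grasp_force: 24.9
```

```bash
python3 g.py .5644 .1804 .038 -11.3;python3 - <<'E'
from h import *
im=ctrl.snapshot("scene")[:,:,::-1];a=im[100:230,230:400]
b=im[180:310,310:470]
cv2.imwrite("pics/s2.png",np.hstack([cv2.resize(q,(400,400),interpolation=cv2.INTER_CUBIC) for q in(a,b)]))
E
```

```text
t 12.53 tcp [0.5599 0.181  0.1257] yawy -11.41 F [-0.0399  0.3307 -0.1235] grip 21.3 mm 24.9 N q [0.1111 0.333  1.6637 0.     1.145  0.3101]
[ 0.0003  0.0046  0.0877  0.     -0.     -0.0018]
```

View pics/s2.png

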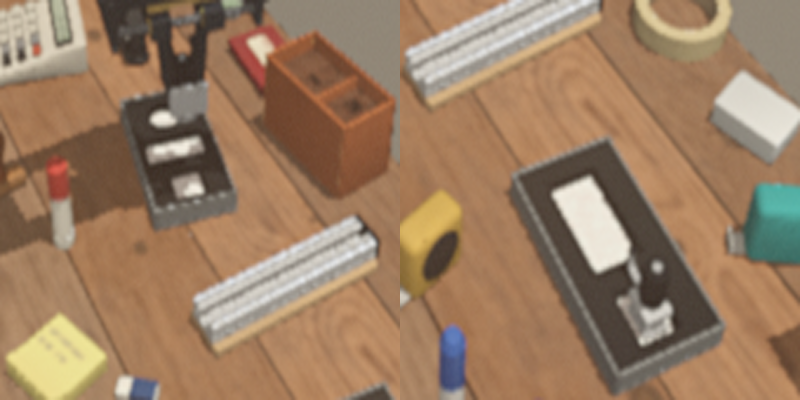

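The hook stands upright in its cut-out, and the card holder hangs upright over its tray. Lower it and release.

Call:
drive_tool(increments=[[0, 0.0045, 0.04, 0, 0, 0], [0, 0.0045, 0.068, 0, 0, 0], [0, 0.0045, 0.082, 0, 0, 0], [0, 0.0045, 0.088, 0, 0, 0], [0, 0.0045, 0.088, 0, 0, 0], [0, 0.0045, 0.088, 0, 0, 0]])

```text
time: 13.32
tcp_pos: [0.5651, 0.1802, 0.0389]
ee_rot: [2.429, 1.99, 0.003]
wrist_force: [0.6, 0.6, -0.3]
grip_width: 0.241
grasp_force: 24.9
```

Call:
drive_tool(increments=[[0, 0, 0, 0, 0, 0], [0, 0, 0, 0, 0, 0], [0, 0, 0, 0, 0, 0]], fingers=0.05)

```text
time: 13.7
tcp_pos: [0.5644, 0.1801, 0.038]
ee_rot: [2.43, 1.991, 0.001]
wrist_force: [-0.1, -0.1, -0.3]
grip_width: 0.553
grasp_force: 0.0
```

```bash
python3 g.py .5644 .1804 .14 -11.3 .3625 .2998 .15 8.4
```

```text
t 13.70 tcp [0.5644 0.1801 0.038 ] yawy -11.34 F [-0.0872 -0.116  -0.3273] grip 48.7 mm 0.0 N q [ 0.1088  0.4692  1.6849 -0.      0.987   0.3067]
[ 0.0003 -0.     -0.102   0.0005 -0.0001 -0.0007]
[ 0.0776 -0.2215 -0.1121  0.0005 -0.     -0.3445]
```

Call:
drive_tool(increments=[[0, 0, -0.06, 0, 0, 0], [0, 0, -0.11, 0, 0, 0], [0.0776, -0.2215, -0.112, 0, 0, -0.3445], [0.0776, -0.2215, -0.112, 0, 0, -0.3445], [0.0776, -0.2215, -0.112, 0, 0, -0.3445], [0.0776, -0.2215, -0.112, 0, 0, -0.3445], [0.0776, -0.2215, -0.112, 0, 0, -0.3445], [0.0776, -0.2215, -0.112, 0, 0, -0.3445], [0.0776, -0.2215, -0.112, 0, 0, -0.3445]], fingers=0.06)

```text
time: 14.82
tcp_pos: [0.3635, 0.2993, 0.1499]
ee_rot: [2.054, 2.376, 0.001]
wrist_force: [0.2, 0.1, 0.2]
grip_width: 0.681
grasp_force: 0.0
```

```bash
python3 g.py .3625 .2998 .039 8.4
```

```text
t 14.82 tcp [0.3635 0.2993 0.1499] yawy 8.32 F [0.1517 0.1282 0.1602] grip 60.0 mm 0.0 N q [ 0.4361  0.0503  1.9447 -0.0002  1.146   0.291 ]
[ 0.0007 -0.001   0.1109  0.0005  0.0001 -0.0014]
```

Call:
drive_tool(increments=[[0.0005, -0.0005, 0.05, 0, 0, 0], [0.0005, -0.0005, 0.095, 0, 0, 0], [0.0005, -0.0005, 0.111, 0, 0, 0], [0.0005, -0.0005, 0.111, 0, 0, 0], [0.0005, -0.0005, 0.111, 0, 0, 0]])

```text
time: 15.45
tcp_pos: [0.3633, 0.3006, 0.0402]
ee_rot: [2.053, 2.377, 0.004]
wrist_force: [-0.1, -0.0, -0.3]
grip_width: 0.681
grasp_force: 0.0
```

Call:
drive_tool(increments=[[0, 0, 0, 0, 0, 0], [0, 0, 0, 0, 0, 0], [0, 0, 0, 0, 0, 0], [0, 0, 0, 0, 0, 0]], fingers=0.012, force=20)

```text
time: 15.95
tcp_pos: [0.3617, 0.3002, 0.0389]
ee_rot: [2.053, 2.378, 0.0]
wrist_force: [-0.6, 0.0, -1.0]
grip_width: 0.251
grasp_force: 0.3
```

Call:
drive_tool(increments=[[0, 0, -0.04, 0, 0, 0], [0, 0, -0.09, 0, 0, 0], [0, 0, -0.09, 0, 0, 0], [0, 0, -0.09, 0, 0, 0]])

```text
time: 16.45
tcp_pos: [0.3612, 0.3, 0.1281]
ee_rot: [-2.053, -2.378, 0.001]
wrist_force: [-0.3, 0.7, -1.0]
grip_width: 0.229
grasp_force: 19.8
```

```bash
python3 g.py .5759 .24 .13 -11.3;python3 - <<'E'
from h import *
for n,bx in(("scene",(100,230,200,370)),("top",(140,270,170,340))):
    im=ctrl.snapshot(n)[:,:,::-1];cv2.imwrite(f"pics/{n}3.png",cv2.resize(im[bx[0]:bx[1],bx[2]:bx[3]],(400,310),interpolation=cv2.INTER_CUBIC))
cv2.imwrite("pics/s3.png",np.hstack([cv2.imread("pics/scene3.png"),cv2.imread("pics/top3.png")]))
E
```

```text
t 16.45 tcp [0.3612 0.3    0.1281] yawy 8.40 F [-0.3364  0.6761 -1.0212] grip 20.2 mm 19.8 N q [ 0.4394  0.0817  1.9623 -0.      1.0983  0.2927]
[-0.0907  0.2036 -0.002  -0.0006  0.0003  0.3439]
```

View pics/s3.png

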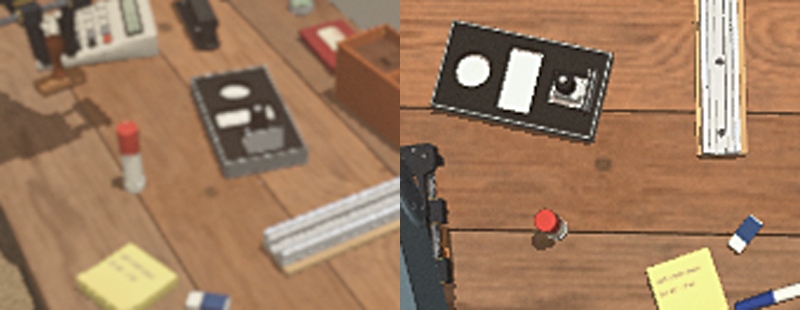

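The card holder sits in its cut-out at top crop (568,88), and the stamp is lifted upright at scene crop (55,85). The fingers closed late, so I'll lower the stamp by feel.

Call:
drive_tool(increments=[[-0.0907, 0.2036, -0.002, 0, 0, 0.344], [-0.0907, 0.2036, -0.002, 0, 0, 0.344], [-0.0907, 0.2036, -0.002, 0, 0, 0.344], [-0.0907, 0.2036, -0.002, 0, 0, 0.344], [-0.0907, 0.2036, -0.002, 0, 0, 0.344], [-0.0907, 0.2036, -0.002, 0, 0, 0.344], [-0.0907, 0.2036, -0.002, 0, 0, 0.344], [-0.0907, 0.2036, -0.002, 0, 0, 0.344]])

```text
time: 17.55
tcp_pos: [0.5755, 0.2408, 0.1307]
ee_rot: [-2.428, -1.993, 0.0]
wrist_force: [-0.5, -0.0, -0.7]
grip_width: 0.235
grasp_force: 19.8
```

```bash
python3 g.py .5759 .24 .06 -11.3;python3 - <<'E'
from h import *
im=ctrl.snapshot("scene")[:,:,::-1];cv2.imwrite("pics/s4.png",cv2.resize(im[95:185,250:370],(800,600),interpolation=cv2.INTER_CUBIC))
E
```

```text
t 17.55 tcp [0.5755 0.2408 0.1307] yawy -11.25 F [-0.452  -0.0344 -0.7131] grip 20.7 mm 19.8 N q [0.2063 0.3976 1.5644 0.     1.1799 0.4025]
[-0.0007  0.0006  0.0707 -0.0003  0.0001  0.0009]
```

View pics/s4.png

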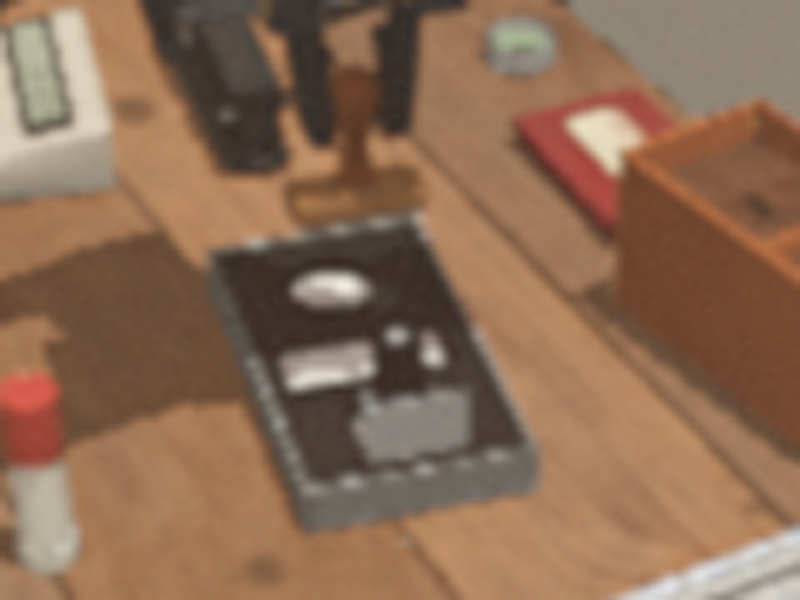

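The stamp is held upright by its knob at crop (355,90). Lower it carefully.

Call:
drive_tool(increments=[[-0.0005, 0.0005, 0.04, 0, 0, 0], [-0.0005, 0.0005, 0.06, 0, 0, 0], [-0.0005, 0.0005, 0.07, 0, 0, 0], [-0.0005, 0.0005, 0.076, 0, 0, 0], [-0.0005, 0.0005, 0.08, 0, 0, 0], [-0.0005, 0.0005, 0.082, 0, 0, 0], [-0.0005, 0.0005, 0.082, 0, 0, 0], [-0.0005, 0.0005, 0.082, 0, 0, 0]])

```text
time: 18.6
tcp_pos: [0.577, 0.2397, 0.0491]
ee_rot: [2.429, 1.992, 0.001]
wrist_force: [-0.1, 0.2, -1.4]
grip_width: 0.231
grasp_force: 19.8
```

Call:
drive_tool(increments=[[0, 0, 0.001, 0, 0, 0], [0, 0, 0.002, 0, 0, 0], [0, 0, 0.002, 0, 0, 0]])

```text
time: 18.98
tcp_pos: [0.5767, 0.2395, 0.0466]
ee_rot: [-2.43, -1.992, 0.0]
wrist_force: [0.4, -0.3, -0.6]
grip_width: 0.229
grasp_force: 19.8
```

Call:
drive_tool(increments=[[0, 0, 0.001, 0, 0, 0], [0, 0, 0.001, 0, 0, 0]])

```text
time: 19.23
tcp_pos: [0.5769, 0.2397, 0.0459]
ee_rot: [2.429, 1.992, 0.0]
wrist_force: [-1.1, 1.1, 1.4]
grip_width: 0.228
grasp_force: 19.6
```

Call:
drive_tool(increments=[[0, 0, 0, 0, 0, 0], [0, 0, 0, 0, 0, 0], [0, 0, 0, 0, 0, 0]], fingers=0.05)

```text
time: 19.6
tcp_pos: [0.5768, 0.2396, 0.0457]
ee_rot: [2.43, 1.992, 0.0]
wrist_force: [0.3, 0.8, 0.9]
grip_width: 0.546
grasp_force: 0.0
```

```bash
python3 g.py .5767 .2395 .16 -11.3 .402 .189 .16 -11.3 .402 .189 .045 -11.3
```

```text
t 19.60 tcp [0.5768 0.2396 0.0457] yawy -11.31 F [0.266  0.7514 0.8824] grip 48.1 mm 0.0 N q [ 0.2039  0.515   1.5951 -0.0001  1.0314  0.4014]
[-0.0001 -0.0001 -0.1143  0.0001  0.     -0.0002]
[-0.0839 -0.1615 -0.1143  0.0001  0.     -0.0002]
[-0.0839 -0.1615  0.0007  0.0001  0.     -0.0002]
```

Call:
drive_tool(increments=[[0, 0, -0.06, 0, 0, 0], [0, 0, -0.114, 0, 0, 0], [-0.0839, -0.1615, -0.114, 0, 0, 0], [-0.0839, -0.1615, -0.114, 0, 0, 0], [-0.0839, -0.1615, -0.114, 0, 0, 0], [-0.0839, -0.1615, -0.114, 0, 0, 0], [-0.0839, -0.1615, -0.114, 0, 0, 0], [-0.0839, -0.1615, -0.114, 0, 0, 0]], fingers=0.065)

```text
time: 20.6
tcp_pos: [0.4037, 0.1892, 0.1603]
ee_rot: [2.429, 1.991, 0.002]
wrist_force: [0.6, 0.7, 0.1]
grip_width: 0.741
grasp_force: 0.0
```

```bash
python3 g.py .402 .189 .045 -11.3
```

```text
t 20.60 tcp [0.4037 0.1892 0.1603] yawy -11.32 F [0.5847 0.6576 0.1156] grip 65.3 mm 0.0 N q [ 0.171  -0.0246  1.9966 -0.      1.1679  0.3686]
[-0.0006 -0.0018  0.1153  0.0015 -0.0006 -0.0004]
```

Call:
drive_tool(increments=[[0, 0, 0.05, 0, 0, 0], [0, 0, 0.1, 0, 0, 0], [0, 0, 0.115, 0, 0, 0], [0, 0, 0.115, 0, 0, 0], [0, 0, 0.115, 0, 0, 0]])

```text
time: 21.22
tcp_pos: [0.4037, 0.1893, 0.0463]
ee_rot: [2.429, 1.991, 0.004]
wrist_force: [-0.2, -0.5, 0.0]
grip_width: 0.738
grasp_force: 0.0
```

Call:
drive_tool(increments=[[0, 0, 0, 0, 0, 0], [0, 0, 0, 0, 0, 0], [0, 0, 0, 0, 0, 0], [0, 0, 0, 0, 0, 0], [0, 0, 0, 0, 0, 0], [0, 0, 0, 0, 0, 0]], fingers=0.012, force=20)

```text
time: 21.98
tcp_pos: [0.4021, 0.189, 0.0448]
ee_rot: [2.43, 1.992, 0.0]
wrist_force: [-0.5, -1.1, 2.1]
grip_width: 0.278
grasp_force: 20.0
```

Call:
drive_tool(increments=[[0, 0, -0.04, 0, 0, 0], [0, 0, -0.09, 0, 0, 0], [0, 0, -0.09, 0, 0, 0]])

```text
time: 22.35
tcp_pos: [0.4049, 0.1896, 0.1383]
ee_rot: [2.426, 1.989, 0.011]
wrist_force: [-0.4, 0.1, 0.5]
grip_width: 0.278
grasp_force: 20.0
```

```bash
python3 g.py .5877 .2973 .14 -11.3
```

```text
t 22.35 tcp [0.4049 0.1896 0.1383] yawy -11.30 F [-0.4015  0.1338  0.5321] grip 24.5 mm 20.0 N q [ 0.1712  0.0079  2.0154 -0.      1.1104  0.3685]
[ 0.1415  0.1582 -0.0002  0.0073 -0.0028 -0.0001]
```

Call:
drive_tool(increments=[[0, 0, -0.02, 0, 0, 0], [0.142, 0.1605, -0.02, 0, 0, 0], [0.142, 0.1605, -0.02, 0, 0, 0], [0.142, 0.1605, -0.02, 0, 0, 0], [0.142, 0.1605, -0.02, 0, 0, 0], [0.142, 0.1605, -0.02, 0, 0, 0], [0.142, 0.1605, -0.02, 0, 0, 0], [0.142, 0.1605, -0.02, 0, 0, 0]])

```text
time: 23.35
tcp_pos: [0.5861, 0.2962, 0.1544]
ee_rot: [-2.429, -1.991, 0.002]
wrist_force: [0.6, -0.5, -0.1]
grip_width: 0.275
grasp_force: 20.0
```

```bash
python3 g.py .5877 .2973 .053 -11.3
```

```text
t 23.35 tcp [0.5861 0.2962 0.1544] yawy -11.32 F [ 0.5642 -0.5002 -0.1176] grip 24.2 mm 20.0 N q [ 0.2876  0.4375  1.4565 -0.0001  1.2488  0.4852]
[ 0.0015  0.0015  0.1014 -0.001   0.0006 -0.0004]
```

Call:
drive_tool(increments=[[0.001, 0.001, 0.05, 0, 0, 0], [0.001, 0.001, 0.085, 0, 0, 0], [0.001, 0.001, 0.097, 0, 0, 0], [0.001, 0.001, 0.101, 0, 0, 0], [0.001, 0.001, 0.102, 0, 0, 0], [0.001, 0.001, 0.102, 0, 0, 0]])

```text
time: 24.1
tcp_pos: [0.5894, 0.2979, 0.0544]
ee_rot: [2.429, 1.991, 0.004]
wrist_force: [0.0, -0.0, -0.8]
grip_width: 0.273
grasp_force: 20.0
```

Call:
drive_tool(increments=[[0, 0, 0, 0, 0, 0], [0, 0, 0, 0, 0, 0], [0, 0, 0, 0, 0, 0]], fingers=0.05)

```text
time: 24.48
tcp_pos: [0.5885, 0.2976, 0.053]
ee_rot: [2.429, 1.992, 0.0]
wrist_force: [-0.1, -0.7, -1.3]
grip_width: 0.561
grasp_force: 0.0
```

```bash
python3 g.py .5877 .2973 .17 -11.3 .415 -.1743 .17 -74.5
```

```text
t 24.48 tcp [0.5885 0.2976 0.053 ] yawy -11.31 F [-0.1401 -0.7044 -1.3324] grip 49.4 mm 0.0 N q [ 0.2886  0.5679  1.4949 -0.      1.0785  0.486 ]
[-0.0005 -0.0007 -0.117   0.0003 -0.0002 -0.0001]
[-0.4968 -0.0776 -0.1171  0.0002 -0.0003  1.1029]
```

Call:
drive_tool(increments=[[0, 0, -0.06, 0, 0, 0], [0, 0, -0.117, 0, 0, 0], [-0.4968, -0.0776, -0.117, 0, 0, 1.103], [-0.4968, -0.0776, -0.117, 0, 0, 1.103], [-0.4968, -0.0776, -0.117, 0, 0, 1.103], [-0.4968, -0.0776, -0.117, 0, 0, 1.103], [-0.4968, -0.0776, -0.117, 0, 0, 1.103], [-0.4968, -0.0776, -0.117, 0, 0, 1.103], [-0.4968, -0.0776, -0.117, 0, 0, 1.103], [-0.4968, -0.0776, -0.117, 0, 0, 1.103], [-0.4968, -0.0776, -0.117, 0, 0, 1.103], [-0.4968, -0.0776, -0.117, 0, 0, 1.103], [-0.4968, -0.0776, -0.117, 0, 0, 1.103]], fingers=0.07)

```text
time: 26.1
tcp_pos: [0.4152, -0.173, 0.1696]
ee_rot: [-3.112, -0.427, 0.0]
wrist_force: [-0.1, 0.1, 0.1]
grip_width: 0.796
grasp_force: 0.0
```

```bash
python3 g.py .415 -.1743 .026 -74.5
python3 - <<'E'
from h import *
im=ctrl.snapshot("scene")[:,:,::-1];cv2.imwrite("pics/s5.png",cv2.resize(im[110:340,225:465],(624,598),interpolation=cv2.INTER_CUBIC))
E
```

```text
t 26.10 tcp [ 0.4152 -0.173   0.1696] yawy -74.39 F [-0.1402  0.0759  0.0792] grip 70.1 mm 0.0 N q [-0.6599 -0.0269  1.9779  0.0003  1.1909  0.6383]
[-0.0006  0.0013  0.1436 -0.0005  0.      0.0019]
```

View pics/s5.png

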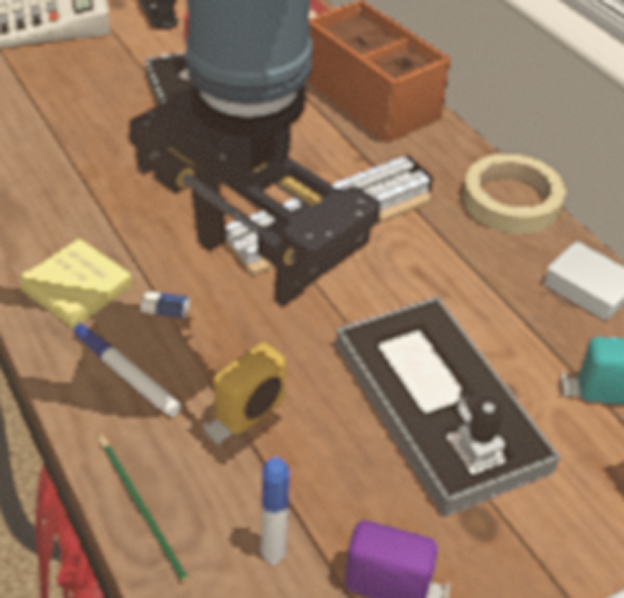

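The tape is untouched at crop (250,390). The pen at (275,510) will be about 34 mm clear of the gripper body. Grasp the tape.

Call:
drive_tool(increments=[[-0.0005, 0.001, 0.05, 0, 0, 0], [-0.0005, 0.001, 0.1, 0, 0, 0], [-0.0005, 0.001, 0.135, 0, 0, 0], [-0.0005, 0.001, 0.143, 0, 0, 0], [-0.0005, 0.001, 0.143, 0, 0, 0]])

```text
time: 26.78
tcp_pos: [0.4151, -0.1749, 0.027]
ee_rot: [-3.112, -0.426, 0.0]
wrist_force: [-1.3, 1.3, 0.4]
grip_width: 0.8
grasp_force: 0.0
```

Call:
drive_tool(increments=[[0, 0, 0, 0, 0, 0], [0, 0, 0, 0, 0, 0], [0, 0, 0, 0, 0, 0], [0, 0, 0, 0, 0, 0], [0, 0, 0, 0, 0, 0], [0, 0, 0, 0, 0, 0]], fingers=0.02, force=30)

```text
time: 27.52
tcp_pos: [0.4147, -0.1755, 0.027]
ee_rot: [-3.113, -0.423, 0.0]
wrist_force: [-1.5, 1.2, 6.1]
grip_width: 0.361
grasp_force: 30.0
```

Call:
drive_tool(increments=[[0, 0, -0.04, 0, 0, 0], [0, 0, -0.09, 0, 0, 0], [0, 0, -0.12, 0, 0, 0], [0, 0, -0.12, 0, 0, 0], [0, 0, -0.12, 0, 0, 0]])

```text
time: 28.15
tcp_pos: [0.4138, -0.1749, 0.1451]
ee_rot: [-3.111, -0.423, 0.003]
wrist_force: [-0.1, 0.5, -2.7]
grip_width: 0.362
grasp_force: 30.0
```

```bash
python3 g.py .5666 -.2079 .13 -5.2;python3 - <<'E'
from h import *
im=ctrl.snapshot("scene")[:,:,::-1];cv2.imwrite("pics/s6.png",cv2.resize(im[180:340,265:465],(750,600),interpolation=cv2.INTER_CUBIC))
E
```

```text
t 28.15 tcp [ 0.4138 -0.1749  0.1451] yawy -74.51 F [-0.1179  0.5152 -2.7154] grip 31.9 mm 30.0 N q [-0.6652  0.0093  1.998  -0.      1.1366  0.6353]
[ 0.1385  0.0727  0.0148 -0.0024  0.0001 -1.2097]
```

View pics/s6.png

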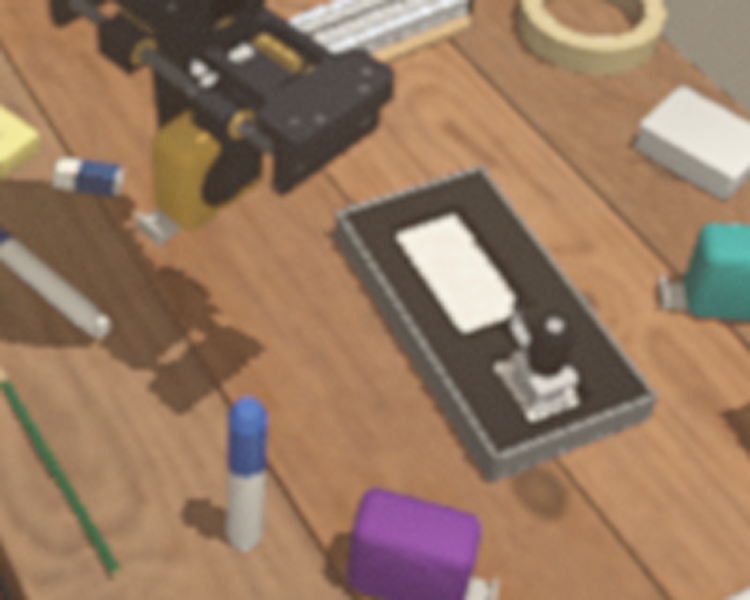

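Tape lifted upright, tab towards the robot; the pen still stands at (245,480). Carry it to the tray.

Call:
drive_tool(increments=[[0, 0, -0.01, 0, 0, -0.1], [0.1385, 0.0727, 0.0, 0, 0, -1.2097], [0.1385, 0.0727, 0.0, 0, 0, -1.2097], [0.1385, 0.0727, 0.0, 0, 0, -1.2097], [0.1385, 0.0727, 0.0, 0, 0, -1.2097], [0.1385, 0.0727, 0.0, 0, 0, -1.2097], [0.1385, 0.0727, 0.0, 0, 0, -1.2097], [0.1385, 0.0727, 0.0, 0, 0, -1.2097], [0.1385, 0.0727, 0.0, 0, 0, -1.2097], [0.1385, 0.0727, 0.0, 0, 0, -1.2097]])

```text
time: 29.45
tcp_pos: [0.5673, -0.2085, 0.1462]
ee_rot: [-2.321, -2.116, 0.0]
wrist_force: [-0.1, -0.2, -1.6]
grip_width: 0.362
grasp_force: 30.0
```

```bash
python3 g.py .5666 -.2079 .035 -5.2;python3 - <<'E'
from h import *
ims=[ctrl.snapshot(n)[:,:,::-1] for n in("scene","top")]
cv2.imwrite("pics/s7.png",np.hstack([cv2.resize(ims[0][180:310,330:460],(400,400),interpolation=cv2.INTER_CUBIC),cv2.resize(ims[1][130:230,340:440],(400,400),interpolation=cv2.INTER_CUBIC)]))
E
```

```text
t 29.45 tcp [ 0.5673 -0.2085  0.1462] yawy -5.30 F [-0.1254 -0.203  -1.6048] grip 31.9 mm 30.0 N q [-0.5483  0.34    1.6077 -0.      1.1947 -0.4557]
[ 0.0005 -0.0007  0.1112 -0.0007 -0.0003 -0.0018]
```

View pics/s7.png

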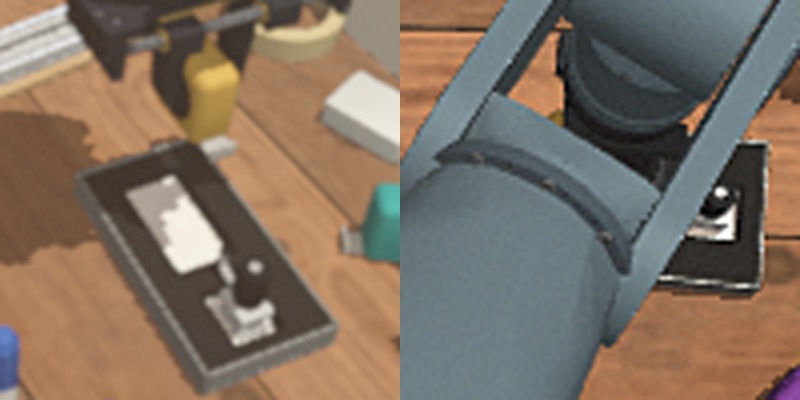

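The tape hangs upright, aligned with the tray, with its tab towards the hook end. Lower it.

Call:
drive_tool(increments=[[0.0005, -0.0005, 0.05, 0, 0, 0], [0.0005, -0.0005, 0.08, 0, 0, 0], [0.0005, -0.0005, 0.095, 0, 0, 0], [0.0005, -0.0005, 0.105, 0, 0, 0], [0.0005, -0.0005, 0.109, 0, 0, 0], [0.0005, -0.0005, 0.11, 0, 0, 0], [0.0005, -0.0005, 0.11, 0, 0, 0]])

```text
time: 30.42
tcp_pos: [0.5676, -0.2083, 0.0375]
ee_rot: [2.319, 2.118, 0.001]
wrist_force: [-0.1, 0.6, -1.6]
grip_width: 0.356
grasp_force: 30.0
```

Call:
drive_tool(increments=[[0, 0, 0.001, 0, 0, 0], [0, 0, 0.0015, 0, 0, 0], [0, 0, 0.0015, 0, 0, 0]])

```text
time: 30.8
tcp_pos: [0.5671, -0.208, 0.0352]
ee_rot: [-2.32, -2.118, 0.0]
wrist_force: [0.4, 0.8, -2.1]
grip_width: 0.361
grasp_force: 30.0
```

Call:
drive_tool(increments=[[0, 0, 0, 0, 0, 0], [0, 0, 0, 0, 0, 0], [0, 0, 0, 0, 0, 0]], fingers=0.06)

```text
time: 31.18
tcp_pos: [0.5672, -0.2081, 0.0354]
ee_rot: [2.32, 2.118, 0.0]
wrist_force: [0.2, 0.1, 0.9]
grip_width: 0.673
grasp_force: 0.0
```

```bash
python3 g.py .5666 -.2079 .2 -5.2 .35 .0 .22 -5.2
```

```text
t 31.18 tcp [ 0.5672 -0.2081  0.0354] yawy -5.20 F [0.2368 0.1084 0.891 ] grip 59.3 mm 0.0 N q [-0.5478  0.4943  1.6534 -0.      0.9936 -0.4571]
[ 0.0001 -0.0006 -0.1646  0.0004  0.0002  0.0001]
[ 0.1875 -0.2351 -0.1847  0.0004  0.0002  0.0001]
```

Call:
drive_tool(increments=[[0, 0, -0.06, 0, 0, 0], [0, 0, -0.12, 0, 0, 0], [0, 0, -0.185, 0, 0, 0], [0.1875, -0.235, -0.185, 0, 0, 0], [0.1875, -0.235, -0.185, 0, 0, 0], [0.1875, -0.235, -0.185, 0, 0, 0], [0.1875, -0.235, -0.185, 0, 0, 0], [0.1875, -0.235, -0.185, 0, 0, 0], [0.1875, -0.235, -0.185, 0, 0, 0], [0.1875, -0.235, -0.185, 0, 0, 0]])

```text
time: 32.42
tcp_pos: [0.3508, -0.0004, 0.2208]
ee_rot: [2.318, 2.117, 0.001]
wrist_force: [1.2, 0.5, 0.1]
grip_width: 0.681
grasp_force: 0.0
```

Run:
```python
from h import *
ims=[ctrl.snapshot(n)[:,:,::-1] for n in("scene","top")]
for n,i in zip(("scene","top"),ims):cv2.imwrite(f"pics/{n}9.png",i)
r=lambda i,b:cv2.resize(i[b[0]:b[1],b[2]:b[3]],(400,300),interpolation=cv2.INTER_CUBIC)
cv2.imwrite("pics/s9.png",np.vstack([np.hstack([r(ims[0],(110,185,260,360)),r(ims[0],(215,335,315,475))]),np.hstack([r(ims[1],(140,205,180,267)),r(ims[1],(150,225,355,455))])]))
```

```text
(no output)
```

View pics/s9.png

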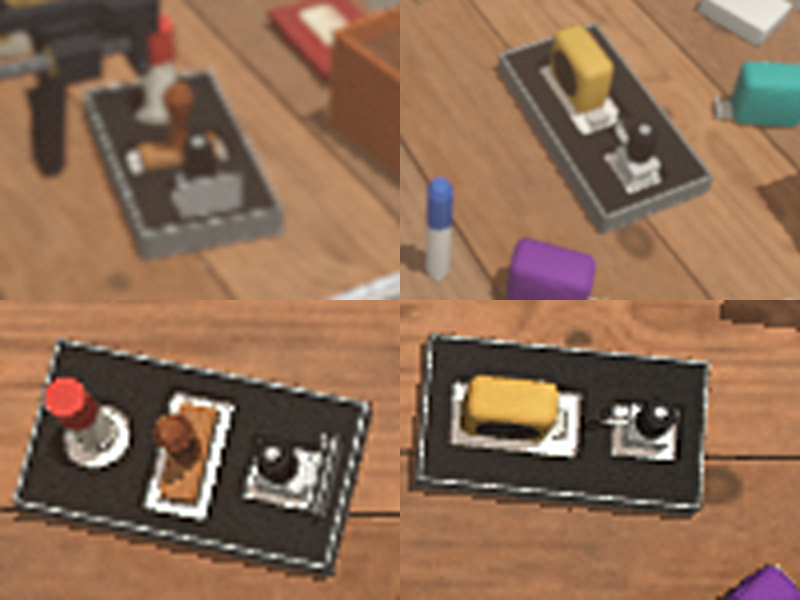

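All five stand upright on the white floors of their own cut-outs, and the pen is still standing. A quick numeric check, then hand in.

```bash
python3 - <<'E'
from h import *
t=cv2.imread("pics/top9.png")
def tr(p,c,yaw):a=np.radians(yaw);d=p-c;return [d[0]*np.cos(a)+d[1]*np.sin(a),-d[0]*np.sin(a)+d[1]*np.cos(a)]
CT,HT=np.array([.5759-.003*.196,.240-.003*.981]),np.array([.5660-.032*.0906,-.2149-.032*.996])
red=lambda c,h:((h[...,0]<6)|(h[...,0]>174))&(h[...,1]>150)&(h[...,2]>130)
yel=lambda c,h:(h[...,0]>=15)&(h[...,0]<=30)&(h[...,1]>130)&(h[...,2]>100)
for nm,f,b,z,c,y in(("stick",red,(182,150,205,175),.095,CT,-11.3),("tape",yel,(368,160,398,188),.067,HT,-5.2)):
    k=blobs(t,f,b,6)[0];r=rect(onz("top",k,z));print(nm,r,tr(r[0]/1000,c,y))
for nm,px,z,c,y in(("card knob",(180+278/400*87,140+163/300*65),.065,CT,-11.3),("stamp knob",(180+173/400*87,140+133/300*65),.067,CT,-11.3),("hook knob",(355+654/400*100-100,150+120/300*75),.065,HT,-5.2)):
    print(nm,tr(onz("top",[px],z)[0],c,y))
E
python3 -c "
from plant import ctrl
print(ctrl.job_done())"
```

```text
stick (array([590.7141, 296.9286]), array([22.8276, 24.5684]), np.float32(29.099522)) [np.float64(0.0033718752805605053), np.float64(0.06172890011599238)]
tape (array([ 565.1487, -207.3423]), array([38.0218, 62.1636]), np.float32(90.896866)) [np.float64(-0.0015340971009075934), np.float64(0.03945298739961048)]
card knob [np.float64(-0.0036756677832602384), np.float64(-0.06294483500363088)]
stamp knob [np.float64(0.00039929919705770835), np.float64(0.0012952312987141066)]
hook knob [np.float64(-0.0040043421617422525), np.float64(-0.0568880089869212)]
the job is handed in; nothing more can be done
None
```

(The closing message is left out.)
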